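# Draw the wedge from under the press lid

## Task

The heavy lid of the sandwich press has been left propped ajar on a wooden wedge; shut it. First swing the lamp arm away from over the press, towards the robot's side, until it meets its stop; then, without prising the lid up or letting it slam, draw the wedge out backward in short tugs of about one centimetre, pausing half a second after each so that the lid settles, until the lid lies fully shut. Finally lower the wedge into the terracotta dish on the hob before letting go of it, the lamp still at its stop and the other things left standing where they are.

Things in the scene. Friction and masses are not known exactly. Their poses are not given: they have to be found in the camera images.
- press: Sandwich press, fixed: dark steel base 190 deep (x) x 200 wide (y) mm, flat aluminium plate on top 45 mm above the worktop. Origin: under the centre of the base at worktop level; x points from the front edge (x = -95 mm, nearer the robot) to the back (x = +95 mm), z up. Its lid, hinged at the back, covers the base; ajar, the lid's front top edge is about 88 mm above the worktop.
- press_lid (a joint): Opening angle of the press lid (rad): 0 shut, positive raised; about 0.10 at the start, its front edge resting on the wedge about 18 mm up. Lid about 1.4 kg, front edge 190 mm from the hinge, no catch; it falls by its own weight. The black bar handle across its top is not needed.
- wedge: Loose plain pale wooden wedge, 100 long (x) x 28 wide (y) mm, 60 g; flat underside, top sloping from 32 mm at the square tail (x = -50) to 2 mm at the tip (x = +50). Origin: centre of underside. Lies on the press plate, tip inward, tail 40 mm out in front, gripped across its 28 mm sides. Lid edge rests 56 mm behind the tip; drawing it along its own -x (3 to 12 N) lowers the lid bit by bit.
- lamp_arm (a joint): Angle of the lamp arm (rad): seen from above it grows clockwise; at 0 the arm points along the lamp's -y, at 1.571 along the lamp's -x. Starts 0.25 to 0.6, over the wedge; the stop, where it shall go, is at 1.6. Light friction (0.06 N m), stays where it is left.
- lamp_knob (a point): Centre of the top of the black upright knob near the end of the lamp arm: diameter 16 mm, 42 mm tall, 190 mm from the pivot axis. The flat grey lamp head under it is 40 mm wide and 115 mm long along the arm (from 102 to 218 mm from the pivot), from 154 to 170 mm above the worktop.
- lamp_pivot (a point): Point on the upright axis of the lamp arm, 160 mm above the worktop, at the top of the thin steel post of the fixed grey lamp (foot 72 mm across); its axes are the lamp's axes, turned with the lamp.
- dish: Round terracotta dish, 123 mm across, 28 mm high, loose, empty; about 86 mm wide inside at the floor, 114 mm at the rim: the wedge laid in it rests on the sloping wall, its underside 14 to 20 mm above the dish's. Origin: centre of its underside. Stands on the flat hob (5 mm above the worktop), beside a tin with which it may have changed places.
- tin: Printed food tin standing on the hob, 57 mm diameter, 72 mm high, loose, a bystander. Origin: centre of its underside.
- glass_tumbler: Clear drinking glass, 79 mm diameter, 90 mm high, loose, standing in front of the press to the left of the wedge, a bystander. Origin: centre of its underside.
- cup: Small white cup, 64 x 91 mm with its handle, 50 mm high, loose, near the left front of the worktop, a bystander. Origin: centre of its underside.

How it is judged:
By the outcome, as a careful person would: the job done as asked, in the order asked, and still so for the second after the job is handed in, with the robot touching nothing.
It also fails if it takes over 67 s, if anything falls off the work surface, if the arm or the gripper's body presses on something with over 40 N, if the wrist force passes 120 N, or if a joint passes its speed limit or range.

## Robot

A 6-joint arm with a two-finger parallel gripper is mounted at the origin on a cart in front of the work surface, level with it; the furniture and walls round the work are solid. World frame = base frame: x ahead of the robot, y to its left, z up, the work surface at z = 0. Lengths are in m, angles in rad, forces in N, time in s.
With the tool pointing down it reaches from about 0.35 to 0.875 m from the base axis. Payload 4.2 kg.
Tool frame: the origin (TCP) lies between the finger pads; the fingertips stand 19 mm ahead of it and the grasp point (between the pads) is the TCP (manip.tip_extent is the distance from the TCP to the fingertips, in m); z points along the fingers, y is the line along which they close (so a half turn about z gives the same grasp; the last joint's range is limited). The gripper opens to 85 mm and grips with 20 to 120 N. Pads are 22 mm wide; open, the fingers measure 114 mm over their backs; the gripper's body (76 mm by 85 mm) begins 54 mm behind the grasp point. The pads swing forward as they close: fully open they stand 13 mm farther back than shut.
Start: joints at [1.404, 0.385, 0.008, 0, -1.194, -0.259], TCP at [0.258, 0.569, 0.25] pointing down, gripper open.
Joint ranges: [-3.14, 3.14], [-1.21, 2.06], [-1.07, 1.41], [-3.16, 2.05], [-2.99, -0.16], [-3.1, 3.1]. Speed limits (rad/s): [2.79, 2.79, 3.14, 3.14, 3.14, 3.14].

## Interface

Orientations are given as a rotation vector (axis times angle).
In Python, from bench import monitor, eyes, manip gives the robot as it stands.
- The arm moves only by the tool send_rows, never from a script. Its arguments are lists of equal length, an entry for each row: "offset": the shift along the world's x, y, z in m, a list of three; "turn": the turn about the world's z in rad; "claw": the opening, from 0 (shut) to 1 (fully open). A call has 1 to 5 rows; each row shifts and turns the commanded pose from where the row before left it; what a row does not reach is not made up. A row lasts 1/10 s, in which the tool goes at most 50 mm and 8.59 degrees, less where a joint would pass 70% of its speed; a pose out of reach is approached as far as the arm can. A call with a gripper value outside its range is refused whole. The fingers move at their own pace and stop on an object; "force" is the grip in N (left out, the last holds). Time passes only in rows, so rows that do not move let the fingers close. It gives the time, the measured TCP pose, the force, the opening and the grip force at its end, in the units of the state.
- monitor.state(): the state, without advancing time (a new reading comes with each control period).
- eyes.capture(name): name is "scene" or "top"; returns the picture (384x512x3 uint8, red, green, blue); there is no depth.
- eyes.camera_model(name): a dict with "fovy" (degrees; the focal length in pixels is half the picture's height over the tangent of half this angle, whatever the lens; pixels are square), "cx", "cy" (the principal point, pixels), "position" and "attitude" of the camera in the world. Camera axes: x right, y up, looking along -z (the intrinsics and any distortion apply to the point x, -y, -z); pixel columns grow to the right and rows downward; lengths in m; the calibration is good to about 2 mm. A picture is of the moment at which its call begins. camera_model takes no time and is no camera call.
- manip.sign_off(): hands the job in; it is judged then, once.
The state is a dict: "t": time; "joint_pos": joint angles; "joint_velocities": joint speeds; "effort": joint torques, N m; "tool_pos": TCP position; "tool_rot": TCP orientation; "ft_force": force on the tool from outside, world axes, zero at the start; "torque": the same for the moment, N m; "grip_width": finger opening in m; "gripper_force": force on a finger pad.
Only numpy, scipy, OpenCV 4.12 (cv2) and the standard library are available. Lean on these libraries where they do the work, as an engineer would, in place of code of your own. Each camera call takes 0.05 s, during which the arm holds its last target. There are 200 camera calls.

## Working session

There is one attempt and no reset: what is moved stays moved. The work goes in short steps, Python scripts to look and compute and a tool call to move; the robot and the scene stay as the last step left them, time stands still between calls to the robot, and variables do not carry over. Pictures are saved under pics/ and viewed, at most 10 in all, crops included, and the job is handed in when it is done.

Besides the shell and the picture viewer there is one more tool, called after "Request:" as name([rows], argument=value, ...), one row to a line, values as JSON. send_rows: Moves the arm, as the interface text tells. Its arguments: {"type":"object","properties":{"offset":{"type":"array"},"turn":{"type":"array"},"claw":{"type":"array"},"force":{"type":"number"}},"required":["offset","turn","claw"]}

```bash
mkdir -p pics
python3 - <<'E'
from bench import monitor, eyes, manip
import cv2
for n in("scene","top"):
    im=eyes.capture(n); cv2.imwrite(f"pics/{n}0.png",cv2.resize(im[:,:,::-1],(800,600),interpolation=cv2.INTER_CUBIC)); cv2.imwrite(f"raw_{n}.png",im[:,:,::-1]); print(n,eyes.camera_model(n))
print(monitor.state())
E
```

```text
scene {'fovy': 49.07753632748402, 'cx': 254.6720064957956, 'cy': 188.26189993538327, 'position': array([-0.04754735,  0.24458537,  1.1155607 ]), 'attitude': array([ 0.42267836, -0.63170312, -1.88633252])}
top {'fovy': 48.76237061588223, 'cx': 261.0823855038613, 'cy': 190.5448196893238, 'position': array([-0.09937752,  0.05693692,  1.15737197]), 'attitude': array([ 0.43623803, -0.52596074, -1.6416405 ])}
{'t': 0.1, 'joint_pos': array([ 1.40364196e+00,  3.85501792e-01,  6.74636049e-03, -4.52240101e-04,
       -1.19400822e+00, -2.58576801e-01]), 'joint_velocities': array([ 0.00033574, -0.00148861,  0.00374258,  0.00117329, -0.0008279 ,
        0.00085986]), 'effort': array([ 1.58339321e-04, -3.93319452e+01,  1.88929296e+01,  4.19794366e+00,
       -2.58711174e-03,  3.28751447e-06]), 'tool_pos': array([0.25790668, 0.56876375, 0.24930871]), 'tool_rot': array([ 3.06869040e+00, -6.63534806e-01, -5.18059915e-04]), 'ft_force': array([-0.76069536, -0.37400849,  0.8090519 ]), 'torque': array([ 0.06660215,  0.01640203, -0.00953253]), 'gripper_force': 0.0, 'grip_width': 0.08516632355733239}
```

View pics/scene0.png

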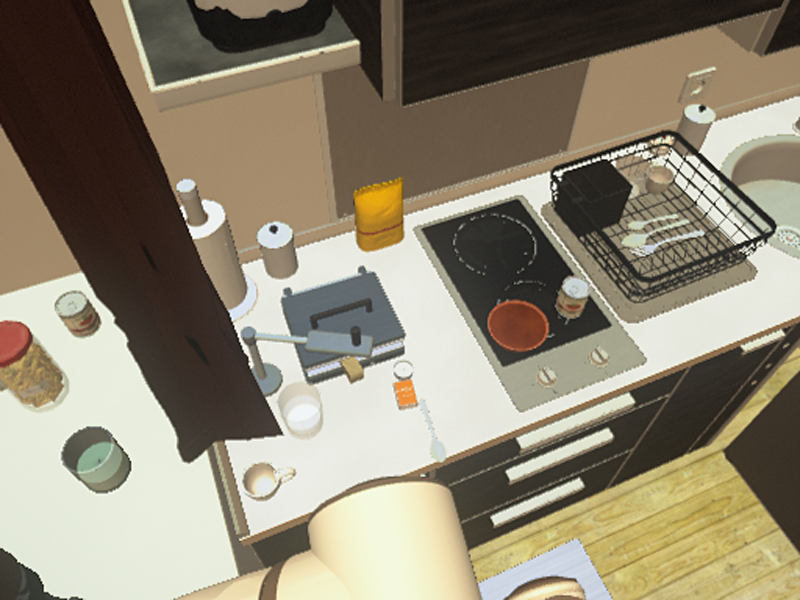

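View pics/top0.png

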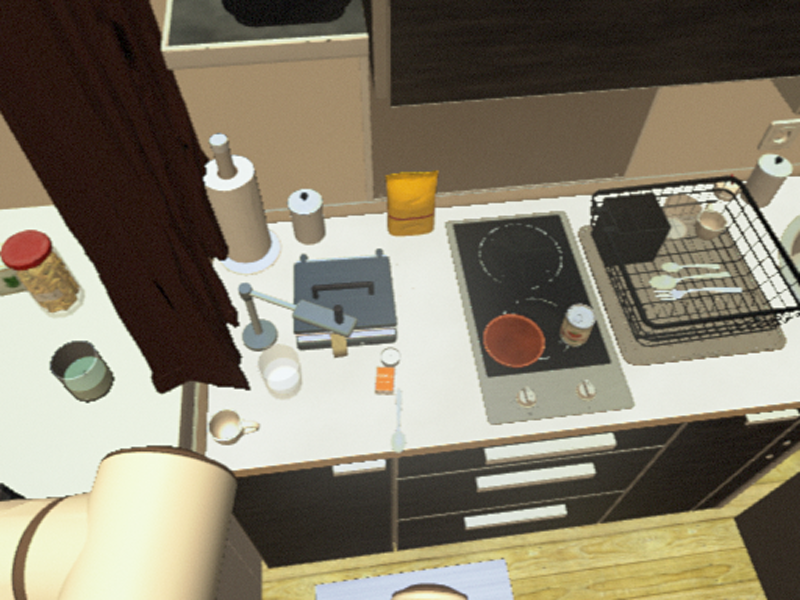

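The scene picture shows the lamp pivot at (249,333), knob top (355,330), wedge tail (352,370), dish (518,325) and tin (573,285), in 800x600 coordinates. In the top picture these are at (245,289), (338,308), (340,347), (515,340) and (578,313).

```bash
cat > h.py <<'E'
import numpy as np, cv2
from scipy.spatial.transform import Rotation as R
from bench import monitor, eyes, manip
M={n:eyes.camera_model(n) for n in("scene","top")}
def ray(n,p):
    m=M[n]; f=192/np.tan(np.radians(m["fovy"])/2)
    d=np.array([(p[0]-m["cx"])/f,-(p[1]-m["cy"])/f,-1.]); return m["position"],R.from_rotvec(m["attitude"]).apply(d)
def onz(n,p,z):
    o,d=ray(n,p); return o+d*(z-o[2])/d[2]
def tri(ps,pt):
    (a,u),(b,v)=ray("scene",ps),ray("top",pt); u=u/np.linalg.norm(u);v=v/np.linalg.norm(v)
    s=np.linalg.lstsq(np.c_[u,-v],b-a,rcond=None)[0]; p,q=a+s[0]*u,b+s[1]*v; return (p+q)/2,np.linalg.norm(p-q)
def proj(n,P):
    m=M[n]; f=192/np.tan(np.radians(m["fovy"])/2); c=R.from_rotvec(m["attitude"]).inv().apply(np.asarray(P)-m["position"])
    return m["cx"]+f*c[0]/-c[2], m["cy"]-f*c[1]/-c[2]
E
python3 - <<'E'
from h import *
s=.64
for k,a,b,z in [("pivot",(249,333),(245,289),.16),("knob",(355,330),(338,308),.212),("wedgetail",(352,370),(340,347),.07),("dishrim",(518,325),(515,340),.033),("tintop",(573,285),(578,313),.077)]:
    a=np.array(a)*s;b=np.array(b)*s
    print(k,np.round(tri(a,b)[0],3),round(tri(a,b)[1],4),np.round(onz("scene",a,z),3),np.round(onz("top",b,z),3))
out=[]
for n,(x,y) in (("scene",(155,165)),("top",(150,165))):
    im=cv2.imread(f"raw_{n}.png")[y:y+100,x:x+133]; 
    out.append(cv2.resize(im,(798,600),interpolation=cv2.INTER_CUBIC)); cv2.imwrite(f"pics/c_{n}.png",out[-1])
for n in M:
    im=cv2.imread(f"raw_{n}.png"); hsv=cv2.cvtColor(im,cv2.COLOR_BGR2HSV)
    m=cv2.inRange(hsv,(0,130,60),(9,255,255)); k,l,st,c=cv2.connectedComponentsWithStats(m)
    i=[j for j in range(1,k) if st[j,4]>200]; print(n,[(st[j],c[j].round(1),onz(n,c[j],.02).round(3)) for j in i])
E
```

```text
pivot [0.628 0.241 0.176] 0.0015 [0.641 0.241 0.16 ] [0.639 0.244 0.16 ]
knob [0.545 0.076 0.206] 0.0003 [0.542 0.077 0.212] [0.541 0.076 0.212]
wedgetail [0.569 0.083 0.039] 0.0042 [0.553 0.087 0.07 ] [0.548 0.082 0.07 ]
dishrim [ 0.553 -0.267  0.017] 0.001 [ 0.545 -0.26   0.033] [ 0.543 -0.262  0.033]
tintop [ 0.561 -0.386  0.081] 0.0005 [ 0.564 -0.388  0.077] [ 0.563 -0.387  0.077]
scene [(array([312, 192,  39,  33, 953], dtype=int32), array([330.7, 208.3]), array([ 0.552, -0.263,  0.02 ])), (array([  0, 205,  20,  30, 456], dtype=int32), array([  8. , 218.5]), array([0.903, 0.678, 0.02 ]))]
top [(array([  0, 148,  33,  25, 610], dtype=int32), array([ 16.1, 159.9]), array([0.907, 0.743, 0.02 ])), (array([310, 201,  39,  34, 982], dtype=int32), array([328.7, 217.5]), array([ 0.551, -0.263,  0.02 ]))]
```

View pics/c_scene.png

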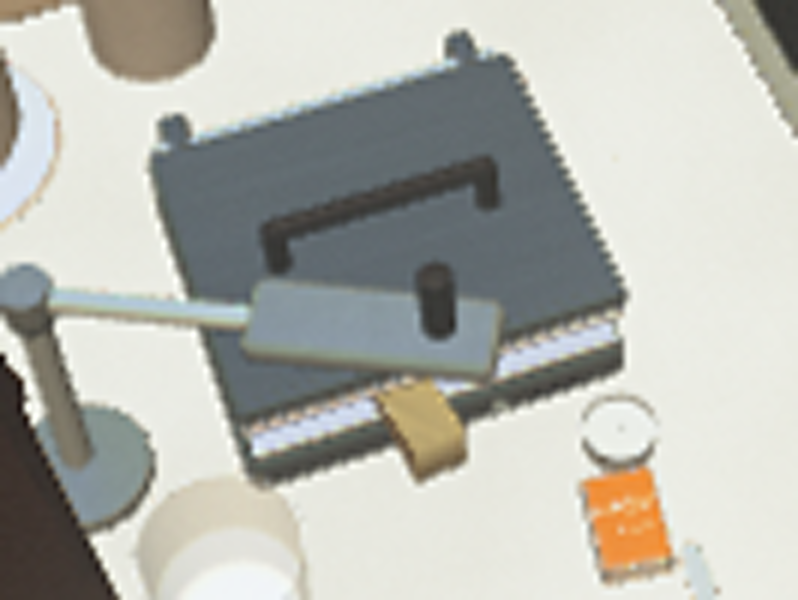

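View pics/c_top.png

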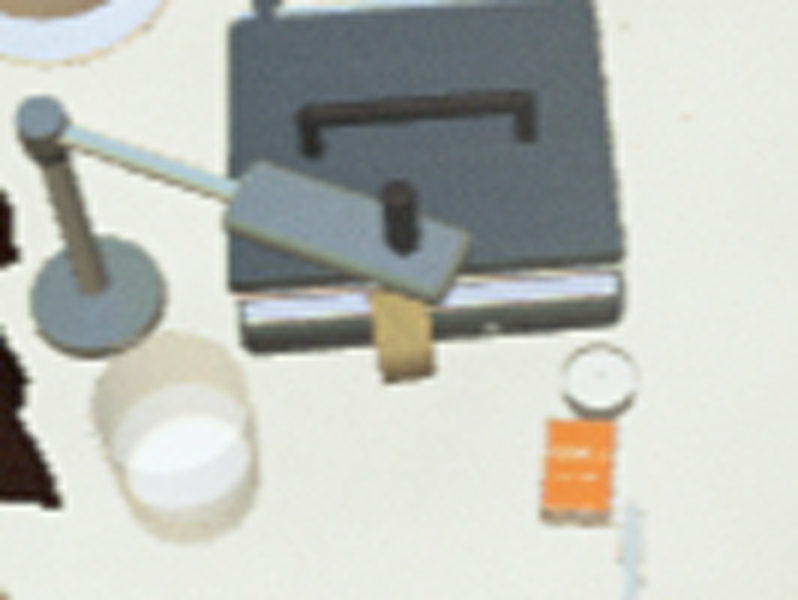

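In the crops, the knob top is at (435,272) in the scene crop and (399,188) in the top crop. The pivot cap is at (25,282) and (42,115). The wedge tail is at about (440,470) and (410,378), and the lid front edge runs (233,290)-(624,262) in the top crop.

Run:
```python
from h import *
S=lambda p:(155+p[0]/6,165+p[1]/6)
T=lambda p:(150+p[0]/6,165+p[1]/6)
r=lambda v:np.round(v,4)
for k,a,b,z in [("pivotcap",(25,282),(42,115),.178),("foot",(90,468),(97,297),.008),("knob",(435,272),(399,188),.212),("headcorner",(498,375),(440,300),.154)]:
    print(k,r(tri(S(a),T(b))[0]),r(onz("scene",S(a),z)),r(onz("top",T(b),z)))
for k,f,n,p,z in [("baseFL",T,"top",(255,352),0),("baseFR",T,"top",(620,325),0),("lidFL",T,"top",(233,290),.088),("lidFR",T,"top",(624,262),.088),
 ("lidBL",T,"top",(232,22),.083),("lidBR",T,"top",(596,0),.083),
 ("baseFR",S,"scene",(622,370),0),("baseFL",S,"scene",(265,484),0),("lidFR",S,"scene",(625,298),.088),("lidFL",S,"scene",(240,428),.088),
 ("wTailBotL",T,"top",(385,381),.045),("wTailBotR",T,"top",(435,376),.045),("wTailBotL",S,"scene",(420,480),.045),("wTailBotR",S,"scene",(465,461),.045),
 ("wTailTopR",S,"scene",(463,430),.077),("glass",T,"top",(190,480),0),("glass",S,"scene",(238,590),0)]:
    print(k,n,r(onz(n,f(p),z)))
for a,b in [((280,435),(247,388)),((185,460),(157,390))]: print("curtain",tri(np.array(a)*.64,np.array(b)*.64))
# wedge mask
for n in M:
    im=cv2.imread(f"raw_{n}.png"); hsv=cv2.cvtColor(im,cv2.COLOR_BGR2HSV)
    x0,y0=((215,225) if n=="scene" else (208,210)); sub=hsv[y0:y0+22,x0:x0+22]
    m=cv2.inRange(sub,(10,60,60),(30,255,255)); ys,xs=np.nonzero(m); print(n,xs.min()+x0,xs.max()+x0,ys.min()+y0,ys.max()+y0,[(int(y)+y0,int(xs[ys==y].min())+x0,int(xs[ys==y].max())+x0) for y in np.unique(ys)])
```

```text
pivotcap [0.6318 0.2404 0.1757] [0.6315 0.2403 0.178 ] [0.6287 0.2399 0.178 ]
foot [0.6174 0.2385 0.0326] [0.6328 0.2383 0.008 ] [0.6326 0.2425 0.008 ]
knob [0.5441 0.0756 0.2114] [0.5439 0.0757 0.212 ] [0.5436 0.0756 0.212 ]
headcorner [0.5059 0.0625 0.1755] [0.519  0.0582 0.154 ] [0.5186 0.0626 0.154 ]
baseFL top [0.5936 0.1622 0.    ]
baseFR top [ 0.5863 -0.0296  0.    ]
lidFL top [0.5775 0.1634 0.088 ]
lidFR top [ 0.57   -0.0294  0.088 ]
lidBL top [0.7483 0.1582 0.083 ]
lidBR top [ 0.7397 -0.0355  0.083 ]
baseFR scene [ 0.5879 -0.0321  0.    ]
baseFL scene [0.595  0.1596 0.    ]
lidFR scene [ 0.5751 -0.0276  0.088 ]
lidFL scene [0.5774 0.1679 0.088 ]
wTailBotL top [0.5418 0.0945 0.045 ]
wTailBotR top [0.5416 0.0694 0.045 ]
wTailBotL scene [0.5424 0.0933 0.045 ]
wTailBotR scene [0.5439 0.0695 0.045 ]
wTailTopR scene [0.5423 0.0697 0.077 ]
glass top [0.5226 0.198  0.    ]
glass scene [0.544  0.1901 0.    ]
curtain (array([0.45092647, 0.24527041, 0.12869935]), np.float64(0.000712966327972175))
curtain (array([0.46287796, 0.39500332, 0.13624895]), np.float64(0.0006084489283370409))
scene 216 232 228 244 [(228, 223, 226), (229, 220, 226), (230, 217, 227), (231, 218, 229), (232, 218, 229), (233, 218, 230), (234, 219, 231), (235, 216, 231), (236, 220, 231), (237, 220, 231), (238, 221, 231), (239, 221, 231), (240, 222, 232), (241, 223, 231), (242, 223, 230), (243, 224, 227), (244, 224, 225)]
top 212 221 213 227 [(213, 212, 215), (214, 212, 217), (215, 212, 220), (216, 212, 221), (217, 212, 221), (218, 212, 221), (219, 212, 221), (220, 212, 221), (221, 212, 221), (222, 212, 221), (223, 213, 221), (224, 213, 221), (225, 214, 221), (226, 214, 221), (227, 214, 220)]
```

Run:
```python
from h import *
for n in M:
  for xy in ((.451,.245),(.463,.395)):
    print(n,xy,[(z,np.round(np.array(proj(n,(*xy,z)))/.64).tolist()) for z in(0,.13,.25,.4,.6,.8)])
for a,b in [((148,255),(124,35)),((200,350),(172,292)),((128,325),(100,282)),((205,350),(178,297)),((213,253),(215,215))]: print(a,b,tri(np.array(a)*.64,np.array(b)*.64))
a=cv2.imread("raw_scene.png")[0:310,0:190]; b=cv2.imread("raw_top.png")[0:310,0:190]
cv2.imwrite("pics/cur.png",cv2.convertScaleAbs(cv2.resize(np.hstack([a,b]),(735,600)),alpha=2.2,beta=20))
```

```text
scene (0.451, 0.245) [(0, [291.0, 466.0]), (0.13, [280.0, 434.0]), (0.25, [268.0, 399.0]), (0.4, [250.0, 344.0]), (0.6, [215.0, 240.0]), (0.8, [160.0, 75.0])]
scene (0.463, 0.395) [(0, [205.0, 492.0]), (0.13, [186.0, 462.0]), (0.25, [164.0, 428.0]), (0.4, [130.0, 375.0]), (0.6, [65.0, 275.0]), (0.8, [-41.0, 111.0])]
top (0.451, 0.245) [(0, [260.0, 419.0]), (0.13, [247.0, 388.0]), (0.25, [233.0, 353.0]), (0.4, [211.0, 298.0]), (0.6, [171.0, 198.0]), (0.8, [108.0, 42.0])]
top (0.463, 0.395) [(0, [179.0, 423.0]), (0.13, [158.0, 391.0]), (0.25, [135.0, 357.0]), (0.4, [100.0, 302.0]), (0.6, [35.0, 202.0]), (0.8, [-67.0, 45.0])]
(148, 255) (124, 35) (array([0.21105002, 0.22010697, 0.91183192]), np.float64(0.1391896076389788))
(200, 350) (172, 292) (array([0.4906893 , 0.30909052, 0.36856514]), np.float64(0.00254804710277155))
(128, 325) (100, 282) (array([0.44458824, 0.36372668, 0.49329837]), np.float64(0.031381887200978176))
(205, 350) (178, 297) (array([0.4932836 , 0.30399433, 0.35636205]), np.float64(0.0032569856036904197))
(213, 253) (215, 215) (array([0.64614174, 0.25413026, 0.36539209]), np.float64(0.011950498765630039))
```

View pics/cur.png

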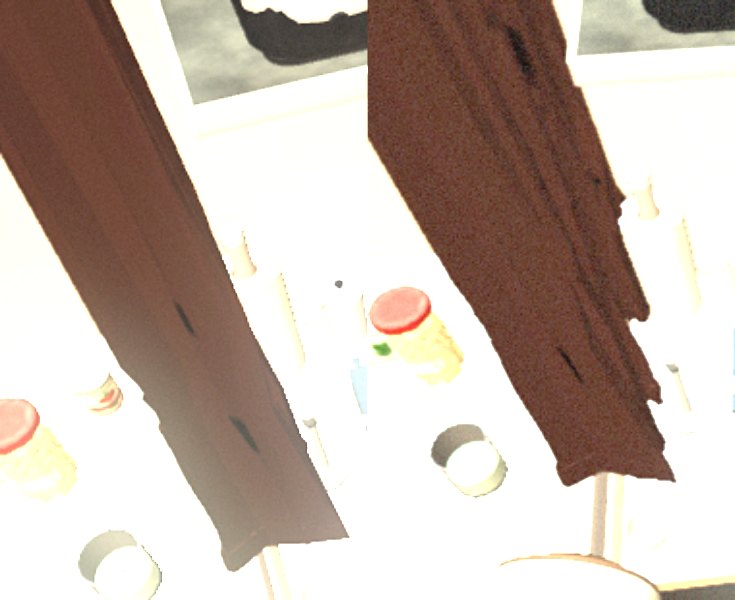

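The brown drape hangs at about x 0.45–0.49, y 0.25–0.40, down to z≈0.13. I'll retract the arm inside it before swinging across.

Request:
send_rows([
  [-0.017, -0.037, 0],
  [-0.017, -0.037, 0],
  [-0.017, -0.037, 0],
  [-0.017, -0.037, 0],
  [-0.017, -0.037, 0],
], turn=[-0.1, -0.1, -0.1, -0.1, -0.1], claw=[0.4, 0.4, 0.4, 0.4, 0.4], force=40)

```text
t: 0.6
tool_pos: [0.1726, 0.3823, 0.2497]
tool_rot: [2.807, -1.409, 0.0]
ft_force: [-0.6, -0.0, 1.0]
grip_width: 0.0345
gripper_force: 0.0
```

Request:
send_rows([
  [0.031, -0.022, 0],
  [0.031, -0.022, 0],
  [0.031, -0.022, 0],
  [0.031, -0.022, 0],
  [0.021, -0.03, 0],
], turn=[-0.1, -0.1, -0.1, -0.1, -0.1], claw=[0.4, 0.4, 0.4, 0.4, 0.4])

```text
t: 1.1
tool_pos: [0.3194, 0.2656, 0.2501]
tool_rot: [-2.372, 2.059, -0.0]
ft_force: [1.1, -0.0, -0.0]
grip_width: 0.0344
gripper_force: 0.0
```

Request:
send_rows([
  [0.021, -0.03, 0],
  [0.021, -0.03, 0],
  [0.021, -0.03, 0],
  [0.012, -0.04, 0],
  [0.012, -0.04, 0],
], turn=[-0.1, -0.1, -0.1, -0.1, -0.1], claw=[0.4, 0.4, 0.4, 0.4, 0.4])

```text
t: 1.6
tool_pos: [0.4053, 0.0946, 0.25]
tool_rot: [1.789, -2.582, -0.0]
ft_force: [0.2, -0.0, 0.4]
grip_width: 0.0343
gripper_force: 0.0
```

```bash
cat > st.py <<'E'
from h import *
def st():
    s=monitor.state(); Rm=R.from_rotvec(s["tool_rot"]).as_matrix(); y=Rm[:,1]
    a=np.arctan2(y[1],y[0]); a=(a+np.pi)%np.pi-np.pi
    print("t %.2f"%s["t"],"pos",s["tool_pos"].round(4),"line %.3f"%a,"F",s["ft_force"].round(1),"w %.4f gf %.1f"%(s["grip_width"],s["gripper_force"]),"j",s["joint_pos"].round(2),"tilt",Rm[:,2].round(3)); return s
if __name__=="__main__": st()
E
python3 - <<'E'
from st import *
st()
ims=[]
for n in M:
    im=eyes.capture(n); cv2.imwrite(f"raw1_{n}.png",im[:,:,::-1]); ims.append(im[60:384,:270,::-1])
cv2.imwrite("pics/v1.png",cv2.resize(np.hstack(ims),(800,480),interpolation=cv2.INTER_CUBIC))
E
```

```text
t 1.60 pos [0.4053 0.0946 0.25  ] line -0.359 F [ 0.2 -0.   0.4] w 0.0343 gf 0.0 j [ 0.62  0.02 -0.46 -0.   -1.09 -0.98] tilt [-0.001 -0.    -1.   ]
```

View pics/v1.png

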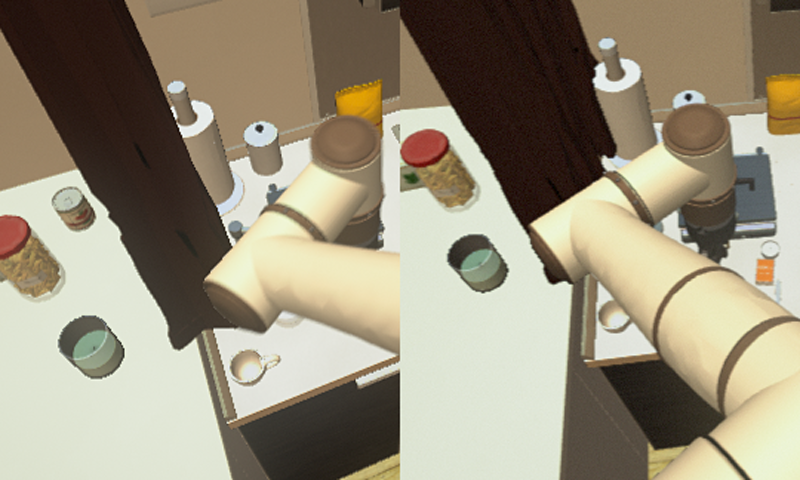

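The arm is clear of the drape; both pictures show the gripper in front of the press and the drape unmoved. Next I'll cage the knob.

Request:
send_rows([
  [0.035, -0.005, 0],
  [0.035, -0.005, 0],
  [0.035, -0.005, 0],
  [0.034, -0.004, 0],
  [0, 0, 0],
], turn=[-0.045, -0.045, -0.041, 0, 0], claw=[0.4, 0.4, 0.4, 0.4, 0.4])

```text
t: 2.2
tool_pos: [0.547, 0.0775, 0.2488]
tool_rot: [1.62, -2.691, 0.001]
ft_force: [-0.7, -0.6, -0.6]
grip_width: 0.0342
gripper_force: 0.0
```

Request:
send_rows([
  [0, 0, -0.018],
  [0, 0, -0.018],
  [0, 0, -0.014],
  [0, 0, 0],
  [0, 0, 0],
], turn=[0, 0, 0, 0, 0], claw=[0.4, 0.4, 0.4, 0.4, 0.4])

```text
t: 2.7
tool_pos: [0.5438, 0.0776, 0.2006]
tool_rot: [1.623, -2.689, 0.0]
ft_force: [0.6, -0.0, 0.3]
grip_width: 0.0345
gripper_force: 0.0
```

Run:
```python
from st import *
st()
p=np.array([.632,.2405])
for a in np.arange(.49,1.9,.13): print(round(a,2),(p+.19*np.array([-np.sin(a),-np.cos(a)])).round(4))
```

```text
t 2.70 pos [0.5438 0.0776 0.2006] line -0.485 F [ 0.6 -0.   0.3] w 0.0345 gf 0.0 j [ 0.44  0.3  -0.25  0.   -1.02 -0.92] tilt [-0. -0. -1.]
0.49 [0.5426 0.0729]
0.62 [0.5216 0.0859]
0.75 [0.5025 0.1015]
0.88 [0.4856 0.1194]
1.01 [0.4711 0.1394]
1.14 [0.4594 0.1612]
1.27 [0.4505 0.1842]
1.4 [0.4448 0.2082]
1.53 [0.4422 0.2328]
1.66 [0.4428 0.2574]
1.79 [0.4465 0.2818]
```

Request:
send_rows([
  [0, 0, 0],
  [-0.012, 0.005, 0],
  [-0.01, 0.004, 0],
  [-0.01, 0.008, 0],
  [-0.01, 0.008, 0],
], turn=[0, -0.065, -0.065, -0.065, -0.065], claw=[0.3, 0.3, 0.3, 0.3, 0.3])

```text
t: 3.2
tool_pos: [0.5023, 0.1026, 0.2015]
tool_rot: [-1.254, 2.877, -0.0]
ft_force: [0.9, 0.5, 0.2]
grip_width: 0.0259
gripper_force: 0.2
```

Request:
send_rows([
  [-0.009, 0.009, 0],
  [-0.008, 0.009, 0],
  [-0.007, 0.01, 0],
  [-0.007, 0.01, 0],
  [-0.006, 0.011, 0],
], turn=[-0.065, -0.065, -0.065, -0.065, -0.065], claw=[0.3, 0.3, 0.3, 0.3, 0.3])

```text
t: 3.7
tool_pos: [0.465, 0.1517, 0.2014]
tool_rot: [-0.773, 3.043, 0.001]
ft_force: [-0.7, -0.2, -0.3]
grip_width: 0.0255
gripper_force: 0.2
```

Request:
send_rows([
  [-0.006, 0.011, 0],
  [-0.005, 0.011, 0],
  [-0.004, 0.012, 0],
  [-0.003, 0.012, 0],
  [0, 0, 0],
], turn=[-0.065, -0.065, -0.065, -0.065, 0], claw=[0.3, 0.3, 0.3, 0.3, 0.3])

```text
t: 4.2
tool_pos: [0.4473, 0.1984, 0.2014]
tool_rot: [-0.379, 3.117, 0.002]
ft_force: [-0.3, 0.9, -0.4]
grip_width: 0.0253
gripper_force: 0.0
```

Request:
send_rows([
  [-0.001, 0.006, 0],
  [-0.001, 0.006, 0],
  [-0.001, 0.006, 0],
  [0, 0.006, 0],
  [0, 0, 0],
], turn=[-0.03, -0.03, -0.03, -0.03, 0], claw=[0.3, 0.3, 0.3, 0.3, 0.3])

```text
t: 4.7
tool_pos: [0.4444, 0.2214, 0.2009]
tool_rot: [-0.191, 3.135, 0.001]
ft_force: [-0.4, 0.3, 0.8]
grip_width: 0.0256
gripper_force: 0.0
```

Request:
send_rows([
  [0, 0.004, 0],
  [0, 0.004, 0],
  [0, 0.004, 0],
  [0, 0, 0],
], turn=[-0.02, -0.02, -0.02, 0], claw=[0.3, 0.3, 0.3, 0.3])

```text
t: 5.1
tool_pos: [0.4443, 0.2337, 0.2004]
tool_rot: [-0.094, 3.14, 0.001]
ft_force: [0.5, 0.2, 0.4]
grip_width: 0.0259
gripper_force: 0.0
```

```bash
python3 st.py
```

```text
t 5.10 pos [0.4443 0.2337 0.2004] line -1.511 F [0.5 0.2 0.4] w 0.0259 gf 0.0 j [ 0.81  0.22 -0.36  0.   -0.99 -2.32] tilt [ 0.  0. -1.]
```

Request:
send_rows([
  [0, 0.004, 0],
  [0, 0.004, 0],
  [0, 0.004, 0],
  [0, 0, 0],
], turn=[-0.02, -0.02, -0.02, 0], claw=[0.3, 0.3, 0.3, 0.3])

```text
t: 5.5
tool_pos: [0.4443, 0.2458, 0.2003]
tool_rot: [0.0, 3.141, 0.0]
ft_force: [-0.2, 0.3, -0.0]
grip_width: 0.0259
gripper_force: 0.0
```

Request:
send_rows([
  [0, 0.003, 0],
  [0, 0.003, 0],
  [0, 0, 0],
], turn=[-0.01, -0.01, 0], claw=[0.3, 0.3, 0.3])

```text
t: 5.8
tool_pos: [0.4441, 0.2507, 0.2003]
tool_rot: [-0.032, -3.141, 0.003]
ft_force: [0.2, -2.8, 0.1]
grip_width: 0.0255
gripper_force: 1.4
```

Request:
send_rows([
  [0, 0.002, 0],
  [0, 0, 0],
], turn=[0, 0], claw=[0.3, 0.3])

```text
t: 6.0
tool_pos: [0.444, 0.2509, 0.2002]
tool_rot: [-0.032, -3.14, 0.008]
ft_force: [2.6, -8.4, 2.2]
grip_width: 0.0256
gripper_force: 4.1
```

```bash
python3 st.py
```

```text
t 6.00 pos [0.444  0.2509 0.2002] line -1.591 F [ 2.6 -8.4  2.2] w 0.0256 gf 4.1 j [ 0.83  0.24 -0.34  0.   -1.   -2.43] tilt [-0.001 -0.005 -1.   ]
```

The lamp met its stop: the force rose to 8 N with no motion, and the knob is at about 1.60 rad. I'll back off and look at the wedge.

Request:
send_rows([
  [0, -0.003, 0],
  [0, -0.003, 0],
  [0, 0, 0.03],
  [0, 0, 0.03],
  [-0.02, 0, 0.01],
], turn=[0, 0, 0, 0, 0], claw=[0.3, 0.3, 0.3, 0.3, 0.3])

```text
t: 6.5
tool_pos: [0.4264, 0.2489, 0.2734]
tool_rot: [0.033, 3.136, 0.007]
ft_force: [0.1, -0.4, -0.4]
grip_width: 0.0258
gripper_force: 0.0
```

Run:
```python
from st import *
st()
ims=[]
for n,(x,y) in (("scene",(155,165)),("top",(150,165))):
    im=eyes.capture(n)[:,:,::-1]; cv2.imwrite(f"raw2_{n}.png",im); ims.append(cv2.resize(im[y:y+100,x:x+100],(400,400),interpolation=cv2.INTER_CUBIC))
cv2.imwrite("pics/v2.png",np.hstack(ims))
```

```text
t 6.50 pos [0.4264 0.2489 0.2734] line -1.592 F [ 0.1 -0.4 -0.4] w 0.0258 gf 0.0 j [ 0.86  0.14 -0.27  0.   -1.15 -2.45] tilt [ 0.006  0.005 -1.   ]
```

View pics/v2.png

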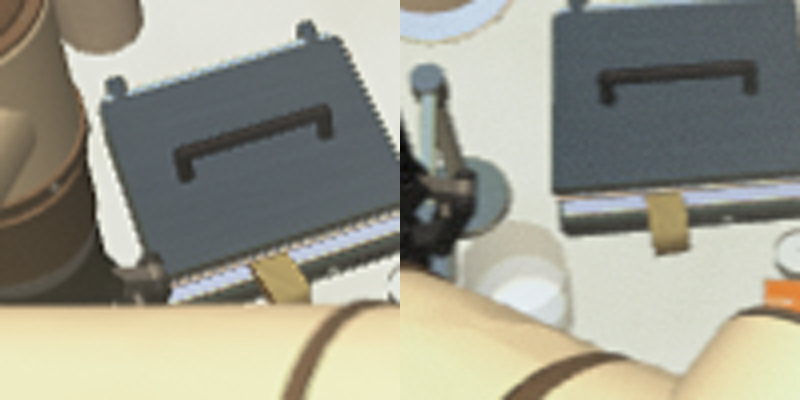

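The top view shows the wedge clear, with its tail bottom edge at crop (257..290, 252) and the lid contact at (249..285, 195).

Run:
```python
from h import *
T=lambda x,y:(150+x/4,165+y/4)
for k,p,z in [("botL",(257,254),.045),("botR",(291,250),.045),("topL",(256,243),.077),("topR",(290,241),.077),("lidL",(249,197),.063),("lidR",(285,193),.063),("lid corner L",(154,190),.066),("glassbase",(115,330),.0),("glass rim",(115,245),.09)]: print(k,onz("top",T(*p),z).round(4))
im=cv2.imread("raw2_top.png"); hsv=cv2.cvtColor(im,cv2.COLOR_BGR2HSV); s=hsv[205:235,205:230]
m=cv2.inRange(s,(12,70,60),(30,255,255)); print([(int(y)+205,int(np.nonzero(r)[0].min())+205,int(np.nonzero(r)[0].max())+205) for y,r in enumerate(m) if r.any()])
for y,z in((216,.066),(224,.075)): # wedge edges: local top heights
  pass
```

```text
botL [0.5418 0.0942 0.045 ]
botR [0.5421 0.0687 0.045 ]
topL [0.5327 0.0932 0.077 ]
topR [0.5313 0.0684 0.077 ]
lidL [0.5814 0.0961 0.063 ]
lidR [0.5816 0.0689 0.063 ]
lid corner L [0.5945 0.1665 0.066 ]
glassbase [0.5152 0.2069 0.    ]
glass rim [0.536  0.1936 0.09  ]
[(213, 213, 219), (214, 212, 219), (215, 212, 219), (216, 212, 220), (217, 212, 221), (218, 212, 221), (219, 212, 221), (220, 212, 221), (221, 212, 221), (222, 213, 221), (223, 213, 221), (224, 214, 221), (225, 214, 221), (226, 214, 221), (227, 214, 220)]
```

Request:
send_rows([
  [0.027, -0.033, 0],
  [0.027, -0.033, 0],
  [0.027, -0.033, 0],
  [0.027, -0.034, 0],
  [0.028, -0.034, 0],
], turn=[0.02, 0, 0, 0, 0], claw=[0.6, 0.6, 0.6, 0.6, 0.6])

```text
t: 7.1
tool_pos: [0.5611, 0.079, 0.2695]
tool_rot: [0.001, -3.141, -0.001]
ft_force: [0.0, 0.4, 0.1]
grip_width: 0.0511
gripper_force: 0.0
```

Request:
send_rows([
  [0, 0, -0.045],
  [0, 0, -0.045],
  [0, 0, -0.045],
  [0, 0, -0.03],
  [0, 0, 0],
], turn=[0, 0, 0, 0, 0], claw=[0.6, 0.6, 0.6, 0.6, 0.6])

```text
t: 7.6
tool_pos: [0.557, 0.0789, 0.1]
tool_rot: [-0.002, -3.131, 0.005]
ft_force: [-0.2, -0.1, 0.2]
grip_width: 0.0513
gripper_force: 0.0
```

```bash
python3 st.py
```

```text
t 7.60 pos [0.557  0.0789 0.1   ] line -1.572 F [-0.2 -0.1  0.2] w 0.0513 gf 0.0 j [ 0.43  0.44 -0.33 -0.   -0.81 -2.  ] tilt [-0.011 -0.004 -1.   ]
```

Request:
send_rows([
  [0.004, 0.003, -0.012],
  [0, 0, -0.012],
  [0, 0, -0.012],
  [0, 0, 0],
], turn=[0, 0, 0, 0], claw=[0.6, 0.6, 0.6, 0.6])

```text
t: 8.0
tool_pos: [0.5633, 0.083, 0.0681]
tool_rot: [-0.001, -3.139, 0.001]
ft_force: [-0.4, 0.6, -0.6]
grip_width: 0.0513
gripper_force: 0.0
```

```bash
python3 st.py
```

```text
t 8.00 pos [0.5633 0.083  0.0681] line -1.571 F [-0.4  0.6 -0.6] w 0.0513 gf 0.0 j [ 0.43  0.49 -0.35 -0.   -0.74 -2.  ] tilt [-0.002 -0.001 -1.   ]
```

Request:
send_rows([
  [0, 0, -0.004],
  [0, 0, 0],
  [0, 0, 0],
  [0, 0, 0],
  [0, 0, 0],
], turn=[0, 0, 0, 0, 0], claw=[0.6, 0.45, 0.38, 0.34, 0.32], force=60)

```text
t: 8.5
tool_pos: [0.5642, 0.084, 0.066]
tool_rot: [-0.001, 3.141, 0.002]
ft_force: [-3.2, 5.1, 2.0]
grip_width: 0.028
gripper_force: 37.9
```

```bash
python3 st.py
```

```text
t 8.50 pos [0.5642 0.084  0.066 ] line -1.570 F [-3.2  5.1  2. ] w 0.0280 gf 37.9 j [ 0.43  0.49 -0.35 -0.   -0.73 -2.  ] tilt [ 0.001  0.001 -1.   ]
```

Request:
send_rows([
  [0, 0.001, 0],
  [0, 0, 0],
  [0, 0, 0],
], turn=[0, 0, 0], claw=[0.25, 0.25, 0.25], force=60)

```text
t: 8.8
tool_pos: [0.5642, 0.0841, 0.066]
tool_rot: [0.0, 3.141, -0.0]
ft_force: [-4.1, 1.0, 5.7]
grip_width: 0.0276
gripper_force: 57.2
```

Request:
send_rows([
  [-0.005, 0, 0],
  [-0.005, 0, 0],
], turn=[0, 0], claw=[0.25, 0.25])

```text
t: 9.0
tool_pos: [0.5569, 0.0847, 0.0659]
tool_rot: [-0.0, 3.135, 0.003]
ft_force: [6.2, -0.1, -3.0]
grip_width: 0.0277
gripper_force: 57.1
```

Request:
send_rows([
  [0, 0, 0],
  [0, 0, 0],
  [0, 0, 0],
  [0, 0, 0],
  [0, 0, 0],
], turn=[0, 0, 0, 0, 0], claw=[0.25, 0.25, 0.25, 0.25, 0.25])

```text
t: 9.5
tool_pos: [0.5555, 0.0847, 0.0658]
tool_rot: [-0.0, 3.139, 0.002]
ft_force: [6.1, 2.1, 1.2]
grip_width: 0.0278
gripper_force: 57.7
```

```bash
python3 st.py
```

```text
t 9.50 pos [0.5555 0.0847 0.0658] line -1.570 F [6.1 2.1 1.2] w 0.0278 gf 57.7 j [ 0.44  0.48 -0.37  0.   -0.72 -2.01] tilt [ 0.003  0.001 -1.   ]
```

Request:
send_rows([
  [-0.005, 0, 0],
  [-0.005, 0, 0],
], turn=[0, 0], claw=[0.25, 0.25])

```text
t: 9.7
tool_pos: [0.5457, 0.0845, 0.0657]
tool_rot: [-0.0, 3.138, 0.001]
ft_force: [7.4, -0.6, -0.5]
grip_width: 0.0274
gripper_force: 57.2
```

Request:
send_rows([
  [0, 0, 0],
  [0, 0, 0],
  [0, 0, 0],
  [0, 0, 0],
  [0, 0, 0],
], turn=[0, 0, 0, 0, 0], claw=[0.25, 0.25, 0.25, 0.25, 0.25])

```text
t: 10.2
tool_pos: [0.5443, 0.0843, 0.0655]
tool_rot: [0.0, 3.141, 0.0]
ft_force: [4.0, 1.3, 2.2]
grip_width: 0.0274
gripper_force: 58.1
```

Request:
send_rows([
  [-0.005, 0, 0],
  [-0.005, 0, 0],
], turn=[0, 0], claw=[0.25, 0.25])

```text
t: 10.4
tool_pos: [0.5354, 0.0843, 0.0654]
tool_rot: [0.0, 3.139, 0.001]
ft_force: [6.9, 0.6, 0.1]
grip_width: 0.0277
gripper_force: 57.1
```

Request:
send_rows([
  [0, 0, 0],
  [0, 0, 0],
  [0, 0, 0],
  [0, 0, 0],
  [0, 0, 0],
], turn=[0, 0, 0, 0, 0], claw=[0.25, 0.25, 0.25, 0.25, 0.25])

```text
t: 10.9
tool_pos: [0.534, 0.0841, 0.0653]
tool_rot: [-0.0, -3.141, 0.0]
ft_force: [3.9, 2.2, 1.9]
grip_width: 0.0273
gripper_force: 58.0
```

Run:
```python
from st import *
st()
ims=[]
for n,(x,y) in (("scene",(155,165)),("top",(150,165))):
    im=eyes.capture(n)[:,:,::-1]; cv2.imwrite(f"raw3_{n}.png",im); ims.append(cv2.resize(im[y:y+100,x:x+100],(400,400),interpolation=cv2.INTER_CUBIC))
cv2.imwrite("pics/v3.png",np.hstack(ims))
```

```text
t 10.90 pos [0.534  0.0841 0.0653] line -1.571 F [3.9 2.2 1.9] w 0.0273 gf 58.0 j [ 0.46  0.45 -0.43 -0.   -0.69 -2.03] tilt [-0. -0. -1.]
```

View pics/v3.png

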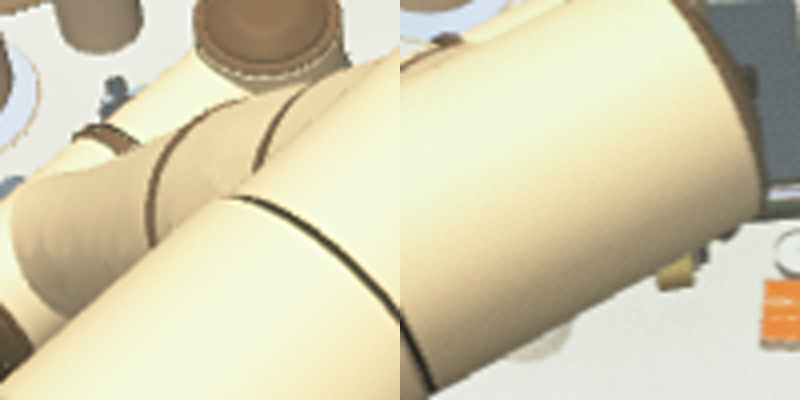

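The wedge tail is visible at (677,289) in the top half. It has come out about 30 mm with the gripper, so it isn't slipping.

Request:
send_rows([
  [-0.005, 0, 0],
  [-0.005, 0, 0],
], turn=[0, 0], claw=[0.25, 0.25])

```text
t: 11.2
tool_pos: [0.5252, 0.0843, 0.0654]
tool_rot: [0.0, 3.139, 0.001]
ft_force: [6.9, -0.5, -0.4]
grip_width: 0.0274
gripper_force: 57.0
```

Request:
send_rows([
  [0, 0, 0],
  [0, 0, 0],
  [0, 0, 0],
  [0, 0, 0],
  [0, 0, 0],
], turn=[0, 0, 0, 0, 0], claw=[0.25, 0.25, 0.25, 0.25, 0.25])

```text
t: 11.7
tool_pos: [0.5238, 0.0841, 0.0652]
tool_rot: [-0.001, -3.141, 0.0]
ft_force: [1.7, 0.6, 1.7]
grip_width: 0.0276
gripper_force: 58.0
```

Request:
send_rows([
  [-0.005, 0, 0],
  [-0.005, 0, 0],
], turn=[0, 0], claw=[0.25, 0.25])

```text
t: 11.9
tool_pos: [0.5151, 0.0843, 0.0653]
tool_rot: [0.0, 3.139, 0.001]
ft_force: [5.7, -0.4, -0.8]
grip_width: 0.0274
gripper_force: 56.9
```

Request:
send_rows([
  [0, 0, 0],
  [0, 0, 0],
  [0, 0, 0],
  [0, 0, 0],
  [0, 0, 0],
], turn=[0, 0, 0, 0, 0], claw=[0.25, 0.25, 0.25, 0.25, 0.25])

```text
t: 12.4
tool_pos: [0.5137, 0.0841, 0.0651]
tool_rot: [-0.001, -3.141, 0.001]
ft_force: [1.2, 0.7, 0.2]
grip_width: 0.0273
gripper_force: 58.1
```

Request:
send_rows([
  [-0.005, 0, 0],
  [-0.005, 0, 0],
], turn=[0, 0], claw=[0.25, 0.25])

```text
t: 12.6
tool_pos: [0.5041, 0.084, 0.0652]
tool_rot: [-0.001, -3.141, 0.0]
ft_force: [0.7, 0.2, -0.4]
grip_width: 0.0277
gripper_force: 57.2
```

Request:
send_rows([
  [0, 0, 0],
  [0, 0, 0],
  [0, 0, 0],
  [0, 0, 0],
  [0, 0, 0],
], turn=[0, 0, 0, 0, 0], claw=[0.25, 0.25, 0.25, 0.25, 0.25])

```text
t: 13.1
tool_pos: [0.504, 0.0841, 0.0652]
tool_rot: [-0.001, -3.141, 0.0]
ft_force: [-0.0, 0.6, -1.4]
grip_width: 0.0273
gripper_force: 57.2
```

Request:
send_rows([
  [-0.005, 0, 0],
  [-0.005, 0, 0],
], turn=[0, 0], claw=[0.25, 0.25])

```text
t: 13.3
tool_pos: [0.4936, 0.0841, 0.0652]
tool_rot: [-0.001, -3.141, 0.0]
ft_force: [0.1, 0.4, -0.7]
grip_width: 0.0278
gripper_force: 57.2
```

Request:
send_rows([
  [0, 0, 0],
  [0, 0, 0],
  [0, 0, 0],
  [0, 0, 0],
  [0, 0, 0],
], turn=[0, 0, 0, 0, 0], claw=[0.25, 0.25, 0.25, 0.25, 0.25])

```text
t: 13.8
tool_pos: [0.4942, 0.0842, 0.0653]
tool_rot: [0.0, 3.142, 0.0]
ft_force: [-0.8, 0.2, -0.7]
grip_width: 0.0281
gripper_force: 57.2
```

Request:
send_rows([
  [-0.01, 0, 0],
  [0, 0, 0.03],
  [0, 0, 0.03],
  [0, -0.03, 0.03],
  [0, -0.03, 0],
], turn=[0, 0, 0, 0, 0], claw=[0.25, 0.25, 0.25, 0.25, 0.25])

```text
t: 14.3
tool_pos: [0.486, 0.0248, 0.1594]
tool_rot: [-0.004, 3.133, 0.004]
ft_force: [1.5, -0.8, -1.5]
grip_width: 0.0275
gripper_force: 57.2
```

Run:
```python
from st import *
st()
for n in M:
    im=cv2.imread(f"raw_{n}.png"); hsv=cv2.cvtColor(im,cv2.COLOR_BGR2HSV)
    m=cv2.inRange(hsv,(0,120,40),(12,255,255)); k,l,s,c=cv2.connectedComponentsWithStats(m)
    j=[j for j in range(1,k) if s[j,4]>200 and s[j,0]>250][0]; pts=np.argwhere(l==j)[:,::-1].astype(float)
    # silhouette pixels on the rim plane: the far half of the outline belongs to the rim
    h=cv2.convexHull(pts.astype(np.int32))[:,0].astype(float)
    P=np.array([onz(n,p,.033) for p in h])[:,:2]; far=P[P[:,0]>np.median(P[:,0])]
    A=np.c_[2*far,np.ones(len(far))]; q=np.linalg.lstsq(A,(far**2).sum(1),rcond=None)[0]; r=np.sqrt(q[2]+q[0]**2+q[1]**2)
    print(n,s[j],"fit",q[:2].round(4),"r",r.round(4),"xmax",P[:,0].max().round(4),"xmin",P[:,0].min().round(4),"y",P[:,1].min().round(4),P[:,1].max().round(4))
```

```text
t 14.30 pos [0.486  0.0248 0.1594] line -1.568 F [ 1.5 -0.8 -1.5] w 0.0275 gf 57.2 j [ 0.39  0.24 -0.46  0.   -0.86 -1.95] tilt [ 0.009  0.002 -1.   ]
scene [ 312  192   40   33 1026] fit [ 0.5469 -0.2604] r 0.0619 xmax 0.6098 xmin 0.4858 y -0.3218 -0.1986
top [ 310  201   39   34 1057] fit [ 0.5458 -0.2606] r 0.0609 xmax 0.606 xmin 0.4844 y -0.3217 -0.1989
```

Request:
send_rows([
  [0.006, -0.04, 0],
  [0.006, -0.04, 0],
  [0.006, -0.041, 0],
  [0.006, -0.041, 0],
  [0.006, -0.041, 0],
], turn=[0, 0, 0, 0, 0], claw=[0.25, 0.25, 0.25, 0.25, 0.25])

```text
t: 14.8
tool_pos: [0.5133, -0.1801, 0.1552]
tool_rot: [-0.0, -3.141, -0.0]
ft_force: [0.2, 0.6, -0.4]
grip_width: 0.0274
gripper_force: 57.2
```

Request:
send_rows([
  [0.001, -0.041, 0],
  [0, -0.04, 0],
  [0, 0, -0.03],
  [0, 0, -0.03],
  [0, 0, -0.02],
], turn=[0, 0, 0, 0, 0], claw=[0.25, 0.25, 0.25, 0.25, 0.25])

```text
t: 15.3
tool_pos: [0.5131, -0.2596, 0.0731]
tool_rot: [-0.003, -3.138, -0.002]
ft_force: [0.1, -0.5, -1.2]
grip_width: 0.0271
gripper_force: 57.2
```

Request:
send_rows([
  [0, 0, 0],
  [0, 0, 0],
], turn=[0, 0], claw=[0.25, 0.25])

```text
t: 15.5
tool_pos: [0.515, -0.2597, 0.0755]
tool_rot: [0.001, -3.141, 0.0]
ft_force: [-0.4, 0.0, -0.4]
grip_width: 0.0278
gripper_force: 57.2
```

Run:
```python
from st import *
st()
ims=[]
for n,(x,y) in (("scene",(250,130)),("top",(250,135))):
    im=eyes.capture(n)[:,:,::-1]; cv2.imwrite(f"raw4_{n}.png",im)
    ims.append(cv2.resize(im[120:250,150:400],(800,300),interpolation=cv2.INTER_CUBIC))
cv2.imwrite("pics/v4.png",np.vstack(ims))
```

```text
t 15.50 pos [ 0.515  -0.2597  0.0755] line -1.570 F [-0.4  0.  -0.4] w 0.0278 gf 57.2 j [-0.19  0.49 -0.33  0.   -0.76 -1.38] tilt [-0.001 -0.    -1.   ]
```

View pics/v4.png

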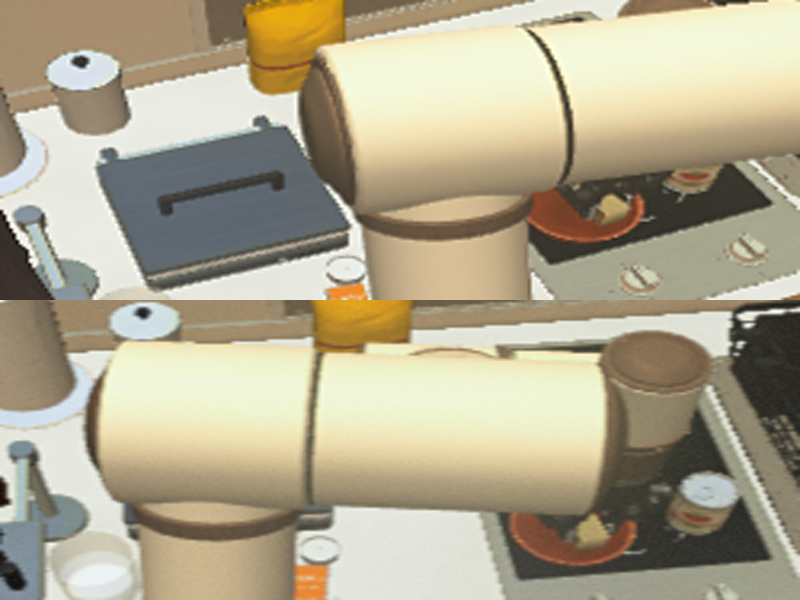

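The lid is shut flush, the lamp is still aside, and the wedge hangs over the dish (tail at (612,205) in the upper half). I'll lower it now.

Request:
send_rows([
  [0.002, 0, -0.01],
  [0, 0, -0.01],
  [0, 0, -0.005],
  [0, 0, 0],
  [0, 0, 0],
], turn=[0, 0, 0, 0, 0], claw=[0.25, 0.25, 0.25, 0.25, 0.25])

```text
t: 16.1
tool_pos: [0.517, -0.2598, 0.05]
tool_rot: [-0.0, -3.141, -0.0]
ft_force: [-0.0, 0.3, -0.7]
grip_width: 0.0277
gripper_force: 57.2
```

Request:
send_rows([
  [0, 0, -0.003],
  [0, 0, 0],
], turn=[0, 0], claw=[0.25, 0.25])

```text
t: 16.3
tool_pos: [0.5177, -0.26, 0.0474]
tool_rot: [0.0, 3.14, -0.001]
ft_force: [0.4, -0.5, -0.3]
grip_width: 0.0277
gripper_force: 57.2
```

Request:
send_rows([
  [0, 0, -0.002],
  [0, 0, 0],
], turn=[0, 0], claw=[0.25, 0.25])

```text
t: 16.5
tool_pos: [0.5182, -0.2601, 0.0458]
tool_rot: [-0.0, 3.139, -0.001]
ft_force: [2.8, -1.6, 1.0]
grip_width: 0.0274
gripper_force: 57.3
```

Request:
send_rows([
  [0.002, 0, -0.001],
  [0, 0, 0],
], turn=[0, 0], claw=[0.25, 0.25])

```text
t: 16.7
tool_pos: [0.5192, -0.2598, 0.0443]
tool_rot: [0.0, 3.142, 0.0]
ft_force: [1.3, -0.7, 1.4]
grip_width: 0.0274
gripper_force: 57.3
```

Request:
send_rows([
  [0, 0, -0.0015],
  [0, 0, 0],
], turn=[0, 0], claw=[0.25, 0.25])

```text
t: 16.9
tool_pos: [0.5194, -0.26, 0.0433]
tool_rot: [-0.0, 3.141, -0.001]
ft_force: [0.9, -1.2, 3.5]
grip_width: 0.0274
gripper_force: 58.3
```

```bash
python3 st.py
```

```text
t 16.90 pos [ 0.5194 -0.26    0.0433] line -1.571 F [ 0.9 -1.2  3.5] w 0.0274 gf 58.3 j [-0.19  0.54 -0.34  0.   -0.69 -1.39] tilt [ 0.001 -0.    -1.   ]
```

Request:
send_rows([
  [0, 0, 0],
  [0, 0, 0],
  [0, 0, 0],
  [0, 0, 0],
  [0, 0, 0],
], turn=[0, 0, 0, 0, 0], claw=[0.33, 0.35, 0.37, 0.4, 0.42], force=20)

```text
t: 17.4
tool_pos: [0.5189, -0.2597, 0.0425]
tool_rot: [-0.0, -3.141, -0.0]
ft_force: [0.7, 0.5, -0.7]
grip_width: 0.036
gripper_force: 0.0
```

Request:
send_rows([
  [0, 0, 0.006],
  [0, 0, 0.01],
  [0, 0, 0.02],
  [0, 0, 0.04],
  [0, 0, 0.04],
], turn=[0, 0, 0, 0, 0], claw=[0.42, 0.42, 0.42, 0.42, 0.42])

```text
t: 17.9
tool_pos: [0.5188, -0.2598, 0.1605]
tool_rot: [-0.0, -3.141, 0.0]
ft_force: [1.1, -0.3, -0.8]
grip_width: 0.0356
gripper_force: 0.0
```

Request:
send_rows([
  [-0.02, 0, 0.04],
  [-0.03, 0, 0.04],
  [-0.03, 0, 0],
  [0, -0.045, 0],
  [0, -0.045, 0],
], turn=[0, 0, 0, 0, 0], claw=[0.42, 0.42, 0.42, 0.42, 0.42])

```text
t: 18.4
tool_pos: [0.4383, -0.3499, 0.2414]
tool_rot: [-0.004, 3.138, -0.002]
ft_force: [1.7, -0.6, 0.1]
grip_width: 0.0361
gripper_force: 0.0
```

Request:
send_rows([
  [0, -0.045, 0],
  [0, -0.045, 0],
  [0, 0, 0],
], turn=[0, 0, 0], claw=[0.42, 0.42, 0.42])

```text
t: 18.7
tool_pos: [0.4384, -0.4441, 0.2387]
tool_rot: [0.008, 3.141, -0.002]
ft_force: [-0.5, 0.1, -0.9]
grip_width: 0.0357
gripper_force: 0.0
```

Run:
```python
from st import *
st()
ims=[]
for n in M:
    im=eyes.capture(n)[:,:,::-1]; cv2.imwrite(f"raw5_{n}.png",im)
    ims.append(cv2.resize(im[120:305,130:400],(800,548),interpolation=cv2.INTER_CUBIC)[:,:])
cv2.imwrite("pics/v5.png",cv2.resize(np.hstack(ims),(800,600) if 0 else (800,274)))
cv2.imwrite("pics/v5.png",np.vstack([cv2.resize(i,(438,300)) for i in ims]))
```

```text
t 18.70 pos [ 0.4384 -0.4441  0.2387] line -1.576 F [-0.5  0.1 -0.9] w 0.0357 gf 0.0 j [-0.53  0.39 -0.01  0.   -1.17 -1.04] tilt [ 0.    -0.001 -1.   ]
```

View pics/v5.png

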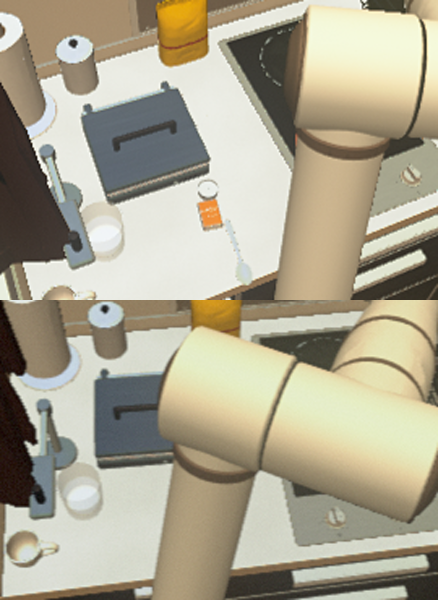

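The lid is flush and the lamp is at its stop, but the arm hides the dish. I'll move the arm away and check the dish numerically.

Request:
send_rows([
  [-0.01, 0.045, 0],
  [-0.01, 0.045, 0],
  [-0.01, 0.045, 0],
  [0, 0.045, 0],
  [0, 0.045, 0],
], turn=[0, 0, 0, 0, 0], claw=[0.42, 0.42, 0.42, 0.42, 0.42])

```text
t: 19.3
tool_pos: [0.4081, -0.2122, 0.2398]
tool_rot: [-0.002, 3.14, -0.0]
ft_force: [1.5, 0.1, 0.2]
grip_width: 0.0359
gripper_force: 0.0
```

Request:
send_rows([
  [0, 0.045, 0],
  [0, 0.045, 0],
  [0, 0.045, 0],
  [0, 0.045, 0],
  [0, 0.045, 0],
], turn=[0, 0, 0, 0, 0], claw=[0.42, 0.42, 0.42, 0.42, 0.42])

```text
t: 19.8
tool_pos: [0.4078, 0.0125, 0.2398]
tool_rot: [-0.003, 3.139, 0.002]
ft_force: [1.0, 0.1, 0.1]
grip_width: 0.0357
gripper_force: 0.0
```

Request:
send_rows([
  [0, 0.045, 0],
  [0, 0.045, 0],
  [0, 0, 0],
], turn=[0, 0, 0], claw=[0.42, 0.42, 0.42])

```text
t: 20.1
tool_pos: [0.4085, 0.1048, 0.2399]
tool_rot: [-0.013, 3.139, 0.003]
ft_force: [-0.7, -0.4, 0.8]
grip_width: 0.0359
gripper_force: 0.0
```

Run:
```python
from st import *
st()
for n in M:
    im=eyes.capture(n)[:,:,::-1]; old=cv2.imread(f"raw_{n}.png"); hsv=cv2.cvtColor(im,cv2.COLOR_BGR2HSV)
    x0,y0=300,150; s=hsv[y0:250,x0:400]
    for nm,lo,hi in (("dish",(0,120,40),(11,255,255)),("wedge",(13,60,70),(30,200,255))):
        k,l,st_,c=cv2.connectedComponentsWithStats(cv2.inRange(s,lo,hi))
        for j in range(1,k):
            if st_[j,4]>25:
                b=st_[j]; P=[onz(n,(x0+b[0]+dx,y0+b[1]+dy),.035)[:2].round(3).tolist() for dx,dy in((0,b[3]/2),(b[2],b[3]/2),(b[2]/2,0),(b[2]/2,b[3]))]
                print(n,nm,b+np.array([x0,y0,0,0,0]),P)
    d=np.abs(im.astype(int)-old).sum(2)>120
    print(n,"tin diff",d[180:205,360:380].mean().round(3))
```

```text
t 20.10 pos [0.4085 0.1048 0.2399] line -1.562 F [-0.7 -0.4  0.8] w 0.0359 gf 0.0 j [ 0.64  0.04 -0.47 -0.   -1.06 -2.2 ] tilt [ 0.003  0.002 -1.   ]
scene dish [312 192  39  33 728] [[0.565, -0.202], [0.519, -0.314], [0.598, -0.289], [0.489, -0.229]]
scene wedge [357 150  33  29 141] [[0.667, -0.424], [0.624, -0.526], [0.701, -0.511], [0.592, -0.442]]
scene wedge [380 178  13  12  35] [[0.566, -0.45], [0.55, -0.489], [0.579, -0.483], [0.537, -0.456]]
scene wedge [356 184  22  20 196] [[0.561, -0.357], [0.534, -0.422], [0.582, -0.411], [0.514, -0.369]]
scene wedge [321 195  23  27 287] [[0.554, -0.228], [0.527, -0.294], [0.586, -0.286], [0.497, -0.237]]
scene wedge [377 223  12  11  50] [[0.425, -0.349], [0.412, -0.382], [0.435, -0.376], [0.402, -0.355]]
scene wedge [300 235  82  15 635] [[0.471, -0.114], [0.379, -0.336], [0.447, -0.238], [0.403, -0.213]]
scene tin diff 0.0
top dish [310 201  39  34 755] [[0.548, -0.201], [0.533, -0.321], [0.602, -0.275], [0.482, -0.248]]
top wedge [359 203  21  19 177] [[0.549, -0.358], [0.541, -0.423], [0.579, -0.4], [0.511, -0.381]]
top wedge [321 205  17  27 289] [[0.542, -0.235], [0.536, -0.287], [0.587, -0.272], [0.492, -0.25]]
top tin diff 0.0
```

```bash
python3 -c "
from bench import manip
print(manip.sign_off())"
```

```text
the job is handed in; nothing more can be done
None
```

The press lid is shut, the lamp arm is at its stop, and the wedge is lying in the terracotta dish. The dish and tin have not moved, and the job was handed in at about 20 s on the robot's clock; no verdict came back.

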